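Shut the microcentrifuge and start the run

TASK

The microcentrifuge is loaded and its lid stands open. With the fingertips push the lid down, without slamming it, until it is fully shut, then press and let go the larger round start key on the sloping front panel. Do not press start while the lid is open and keep off the smaller lid-release key beside it, do not lift or shove the machine, and leave everything around it where it is.

Things in the scene. Friction and masses are not known exactly. Their poses are not given: they have to be found in the camera images.
- centrifuge: white and grey microcentrifuge, loose on rubber feet, 5 kg, 270 mm deep (its x), 200 wide (its y), 138 high with the lid shut, under 310 with it open. Origin: centre of its underside; x points from front to back, y to the left seen from the front, z up. Housing top 112 mm up; the front panel (x -140 to -65 mm) slopes 20 degrees, lower at the front.
- lid (a joint): lid angle in rad: 0 shut (level), growing as the front edge swings up and back about the hinge at the machine's back, at most 1.4; starts at 0.9 to 1.25. From the hinge the lid runs along (-cos, 0, +sin) of it in the machine's frame. A stiff hinge (0.6 N m, about 4 N at the front edge) holds it at any angle, shut too; the motor latch acts only after start, so nothing snaps.
- lid_hinge (a point): point on the lid's hinge axis (along the machine's y), midway along it: machine x 110, y 0, z 114 mm.
- lid_edge (a point): middle of the lid's front edge, on its outer (upper) face: 172 mm from the hinge along the lid, and 24 mm above the axis when shut. Lid 190 mm wide, 24 thick, with a round clear window 94 mm across, its middle 88 mm from the hinge; a grey lip 75 mm wide sticks out 13 mm in front, 9 mm below the outer face. The outer face is flat and firm.
- start_key (a joint): travel of the start key in m: 0 out, 0.004 fully in; slides into the sloping panel (20 degrees off straight down) and springs back; starts to move at 0.7 N, fully in at 3.5 N. It counts as pressed from 0.0025.
- start_key_top (a point): middle of the top of the start key: white round cap 24 mm across, 8 mm proud of the panel, at the right end of the panel seen from the front (machine x -105, y -66, z 96 mm).
- release_key (a joint): travel of the lid-release key in m: 0 out, 0.003 fully in, the same spring; not to be pressed.
- release_key_top (a point): middle of the top of the lid-release key: white round cap 13 mm across, 6 mm proud, 50 mm to the left of the start key.
- tube_rack: bystander, to be left alone: blue rack of small tubes, 170 x 66 x 46 mm high; origin at the middle of its underside
- tip_box: bystander, to be left alone: closed pipette-tip box, grey with a clear top, 118 x 78 x 67 mm high; origin at the middle of its underside
- reagent_bottle: bystander, to be left alone: glass bottle with a cap, 64 mm diameter, 140 mm high; origin at the middle of its underside
- beaker: bystander, to be left alone: clear beaker, 68 mm diameter, 88 mm high; origin at the middle of its underside
- pipette: bystander, to be left alone: white pipette lying flat, about 260 mm long and 22 mm high; origin at the middle of its underside
- timer: bystander, to be left alone: flat white timer, 65 x 65 x 18 mm; origin at the middle of its underside
- forceps: bystander, to be left alone: steel forceps lying flat, 130 mm long, 5 mm high; origin at the middle of its underside

How it is judged:
By the outcome, as a careful person would: the job done as asked, in the order asked, and still so for the second after the job is handed in, with the robot touching nothing.
It also fails if it takes over 40 s, if anything falls off the work surface, if the arm or the gripper's body presses on something with over 40 N, if the wrist force passes 120 N, or if a joint passes its speed limit or range.

ROBOT

A 7-joint arm with a two-finger parallel gripper is mounted at the origin on the work surface. World frame = base frame: x ahead of the robot, y to its left, z up, the work surface at z = 0. Lengths are in m, angles in rad, forces in N, time in s.
With the tool pointing down it reaches from about 0.4 to 0.85 m from the base axis. Payload 4.5 kg.
Tool frame: the origin (TCP) lies between the finger pads; the fingertips stand 14 mm ahead of it and the grasp point (between the pads) lies 5 mm behind it; z points along the fingers, y is the line along which they close (so a half turn about z gives the same grasp; the last joint's range is limited). The gripper opens to 85 mm and grips with 20 to 120 N. Pads are 22 mm wide; open, the fingers measure 114 mm over their backs; the gripper's body (76 mm by 85 mm) begins 54 mm behind the grasp point. The pads swing forward as they close: fully open they stand 13 mm farther back than shut.
Start: joints at [-1.304, 0.689, -0.195, 1.565, 0.157, 0.902, -0.215], TCP at [0.144, 0.608, 0.245] pointing down, gripper open.
Joint ranges: [-3.01, 3.01], [-0.46, 2.08], [-1.47, 1.51], [0.13, 2.56], [-1, 4.14], [0.04, 2.09], [-2.66, 2.66]. Speed limits (rad/s): [2.57, 2.57, 3.14, 3.14, 3.14, 3.14, 3.14].

INTERFACE

Orientations are given as a unit quaternion [x, y, z, w].
In Python, from plant import bot gives the robot as it stands.
- The arm moves only by the shell command python3 shift.py FILE [FORCE], which reads ROWS from the file FILE. ROWS is a JSON object with one list for each field, all of the same length, 1 to 8, a row being the entries at one place: tx, ty, tz (the shift in shares of the most that a row can go, 1 being 62.5 mm), rx, ry, rz (a rotation vector in shares of 360 degrees (1.0 is 360 degrees)), jaw (the opening from 0.0 (shut) to 1.0 (fully open)); each row shifts and turns the commanded pose from where the row before left it, along the tool's axes as they then stand; what a row does not reach is not made up. A row lasts 1/8 s, in which the tool goes at most 0.0625 m and 0.188 rad, less where a joint would pass 70% of its speed; a pose out of reach is approached as far as the arm can. The fingers move at their own pace and stop on an object; FORCE is the grip in N (left out, the last holds). Time passes only in rows, so rows that do not move let the fingers close. It prints the time, the measured TCP pose, the force, the opening and the grip force at its end. No shift or turn number may pass 1 either way. Input that does not fit is refused with a message, and nothing moves.
- bot.get_obs(): the state, without advancing time (a new reading comes with each control period).
- bot.snapshot(name): name is "scene" or "top" or "wrist"; returns the picture (384x512x3 uint8, blue, green, red); there is no depth.
- bot.camera_params(name): a dict with "camera_matrix" (3x3 intrinsics, pixels), "world_from_camera" (4x4, takes a point from camera to world coordinates). Camera axes: x right, y up, looking along -z (the intrinsics and any distortion apply to the point x, -y, -z); pixel columns grow to the right and rows downward; lengths in m; the calibration is good to about 2 mm. The wrist camera is an equidistant fisheye: a pixel r from the principal point sees the ray r / f radians off the axis. A picture is of the moment at which its call begins: read the wrist's pose just before it. camera_params takes no time and is no camera call; for the wrist camera it gives the pose at the moment of the call.
- bot.finish_job(): hands the job in; it is judged then, once.
The state is a dict: "t": time; "qpos": joint angles; "qd": joint speeds; "joint_torque": joint torques, N m; "ee_pos": TCP position; "tool_rot": TCP orientation; "force": force on the tool from outside, world axes, zero at the start; "ft_torque": the same for the moment, N m; "width": opening from 0.0 (shut) to 1.0 (fully open); "finger_force": force on a finger pad.
Only numpy, scipy, OpenCV 4.12 (cv2) and the standard library are available. Lean on these libraries where they do the work, as an engineer would, in place of code of your own. Each camera call takes 0.05 s, during which the arm holds its last target. There are 200 camera calls.

## Working session

There is one attempt and no reset: what is moved stays moved. The work goes in short steps, Python scripts to look and compute and a shell command to move; the robot and the scene stay as the last step left them, time stands still between calls to the robot, and variables do not carry over. Pictures are saved under pics/ and viewed, at most 10 in all, crops included, and the job is handed in when it is done.

```bash
ls; mkdir -p pics
python3 - <<'E'
from plant import bot
import cv2
for n in("scene","top"):
    cv2.imwrite(f"pics/{n}0.png",bot.snapshot(n)); p=bot.camera_params(n); print(n,p)
o=bot.get_obs();print(o)
E
```

```text
pics
plant.py
shift.py
scene {'camera_matrix': array([[428.5734988 ,   0.        , 248.72681513],
       [  0.        , 428.5734988 , 198.79092192],
       [  0.        ,   0.        ,   1.        ]]), 'world_from_camera': array([[-0.43583879, -0.71906941,  0.54127972,  1.22130844],
       [ 0.89985571, -0.35980075,  0.24658288,  0.39991526],
       [ 0.01744264,  0.59454403,  0.80387384,  1.03156075],
       [ 0.        ,  0.        ,  0.        ,  1.        ]])}
top {'camera_matrix': array([[455.89818599,   0.        , 248.99543004],
       [  0.        , 455.89818599, 186.00784034],
       [  0.        ,   0.        ,   1.        ]]), 'world_from_camera': array([[-0.00671011,  0.99029424, -0.13882468,  0.41614897],
       [-0.99992946, -0.00800539, -0.00877404,  0.08574839],
       [-0.00980023,  0.13875602,  0.9902781 ,  1.21852036],
       [ 0.        ,  0.        ,  0.        ,  1.        ]])}
{'t': 0.1, 'qpos': array([-1.30419226,  0.68990737, -0.19451593,  1.56622717,  0.15726983,
        0.90250685, -0.21510482]), 'qd': array([ 1.12776495e-03, -7.10801503e-04,  2.42973295e-04, -3.29959380e-03,
        1.45377681e-03, -5.14193862e-05, -1.09823386e-03]), 'joint_torque': array([-1.14095033e-03, -5.40603662e+01, -1.27103034e+00, -1.58987564e+01,
        9.23183252e-03,  4.36021452e-03,  8.84566106e-06]), 'ee_pos': array([0.1441004 , 0.60758915, 0.24456302]), 'tool_rot': array([ 1.16115473e-01,  9.93235373e-01, -8.29543896e-04, -4.64632610e-05]), 'force': array([ 1.09381717, -0.03838454, -0.2374898 ]), 'ft_torque': array([ 0.09273532, -0.01087547,  0.05640413]), 'finger_force': 0.0, 'width': 0.9978444002680422}
```

View pics/scene0.png

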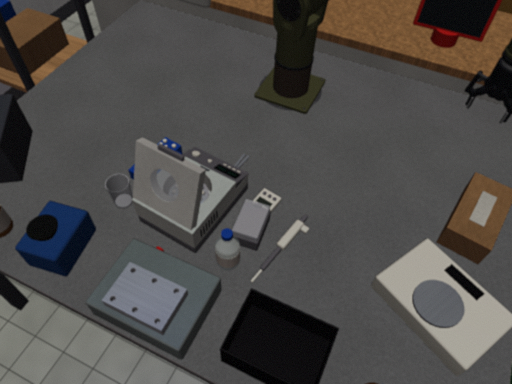

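View pics/top0.png

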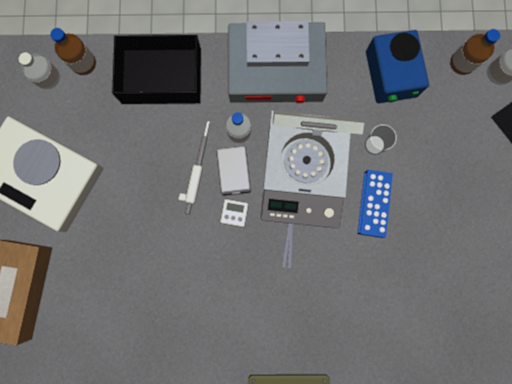

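Machine's front faces the robot: in top, the start key is near (329,212) and release near (309,210). The lid stands open with its edge near (320,122). I'll zoom in on both.

Run:
```python
import cv2,numpy as np
t=cv2.imread("pics/top0.png")[105:235,255:375]; s=cv2.imread("pics/scene0.png")[130:250,120:260]
a=cv2.resize(t,None,fx=4,fy=4,interpolation=2);b=cv2.resize(s,None,fx=4,fy=4,interpolation=2)
cv2.imwrite("pics/t1.png",a);cv2.imwrite("pics/s1.png",b)
```

```text
(no output)
```

View pics/t1.png

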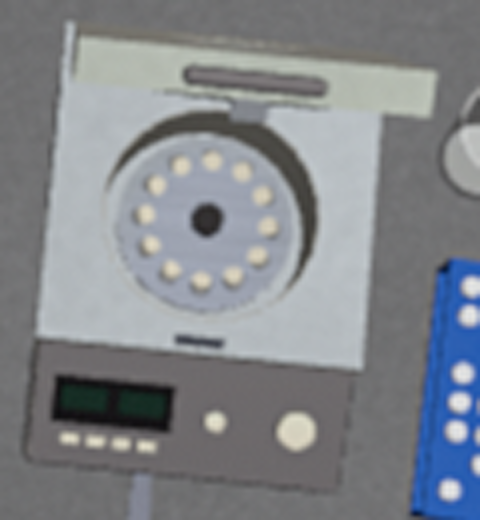

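View pics/s1.png

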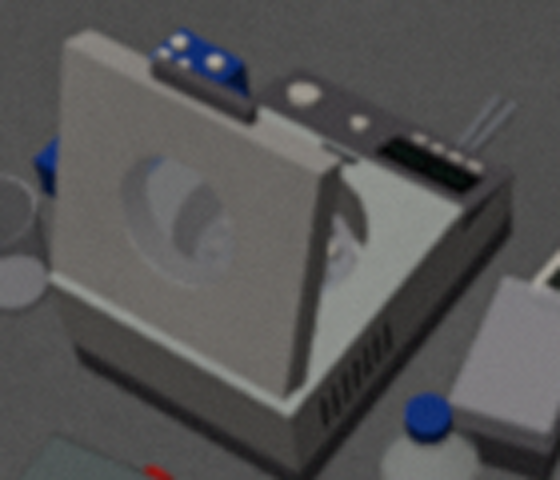

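In the top crop the start key is at (297,431), the release key at (215,421), and the lid's outer front edge runs (78,37)–(438,70). In the scene crop the start key is at (302,95), the release key at (359,122), and the lid's outer edge corners are about (65,45) and (322,180). Next I triangulate them.

```bash
cat > h.py <<'E'
import cv2,numpy as np
from plant import bot
from scipy.optimize import least_squares
def P(n):
    p=bot.camera_params(n);W=np.linalg.inv(p["world_from_camera"]);return p["camera_matrix"]@np.diag([1,-1,-1])@W[:3]
def tri(a,b):
    X=cv2.triangulatePoints(P("top"),P("scene"),np.array(a,float),np.array(b,float))[:,0];return X[:3]/X[3]
def key(img,c,r,thr):
    g=cv2.cvtColor(img,6);m=np.zeros_like(g);cv2.circle(m,(int(c[0]+.5),int(c[1]+.5)),r,255,-1)
    w=np.clip(g.astype(float)-thr,0,None)*(m>0);y,x=np.mgrid[:g.shape[0],:g.shape[1]]
    return (w*x).sum()/w.sum(),(w*y).sum()/w.sum()
E
python3 - <<'E'
from h import *
np.set_printoptions(precision=4,suppress=True)
T=lambda x,y:((x+.5)/4-.5+255,(y+.5)/4-.5+105); S=lambda x,y:((x+.5)/4-.5+120,(y+.5)/4-.5+130)
t=cv2.imread("pics/top0.png");s=cv2.imread("pics/scene0.png")
a=key(t,T(297,431),7,150);b=key(s,S(302,95),5,125);c=key(t,T(215,421),4,150);d=key(s,S(359,122),4,125)
print(a,T(297,431),b,S(302,95),c,T(215,421),d,S(359,122))
st,re=tri(a,b),tri(c,d);print("start",st,"rel",re,np.linalg.norm(st-re))
L=tri(T(78,37),S(322,180));R=tri(T(438,70),S(65,45));print("L",L,"R",R,np.linalg.norm(L-R))
# hinge-side housing corners front panel, y- / y+
for nm,v in(("keys",re-st),("edge",L-R)):print(nm,"yaw",np.arctan2(-v[0],v[1]))
yaw=np.arctan2(-(L-R)[0],(L-R)[1])
for yaw in (yaw,np.arctan2(-(re-st)[0],(re-st)[1])):
    Rz=np.array([[np.cos(yaw),-np.sin(yaw),0],[np.sin(yaw),np.cos(yaw),0],[0,0,1]])
    O=st-Rz@[-.105,-.066,.096];E=Rz.T@((L+R)/2-O);print("O",O,"edge in machine",E)
    dx,dz=E[0]-.110,E[2]-.114;print("r",np.hypot(dx,dz),"(0.1737) ang",np.arctan2(dz,-dx)-np.arctan2(.024,.172))
E
```

```text
(np.float64(328.7100608872137), np.float64(212.24847781965786)) (328.875, 212.375) (np.float64(195.44162436548223), np.float64(152.80964467005077)) (195.125, 153.375) (np.float64(308.32195676905576), np.float64(209.9613196814562)) (308.375, 209.875) (np.float64(209.18666666666667), np.float64(160.25333333333333)) (209.375, 160.125)
start [ 0.5073 -0.1015  0.0926] rel [ 0.5135 -0.0516  0.0911] 0.05022620795293748
L [0.7023 0.0399 0.2786] R [ 0.6816 -0.1495  0.2809] 0.19051604442133477
keys yaw -0.12434842378868342
edge yaw -0.10917686963793176
O [ 0.6189 -0.0473 -0.0034] edge in machine [0.0735 0.0005 0.2831]
r 0.17303059285814662 (0.1737) ang 1.2194885326786233
O [ 0.6197 -0.049  -0.0034] edge in machine [0.0724 0.0032 0.2831]
r 0.1732507359287826 (0.1737) ang 1.213682058302503
```

Sizes check out: lid width 190.5 mm, key spacing 50.2 mm, lid radius 173 mm. The lid angle is about 1.215, the yaw about -0.115, and the origin about (0.619,-0.048). I'll rise and travel to behind the lid with the fingers shut.

Units first: shifts go in shares of 62.5 mm and turns go in shares of 360 degrees. So -0.055 m is -0.88, -0.043 m is -0.688, -0.118 rad / 6.2832 = -0.0188.

```bash
echo '{"tx":[0,0,0,-0.688,-0.688,-0.688,-0.688,-0.688],"ty":[0,0,0,-0.624,-0.624,-0.624,-0.624,-0.624],"tz":[-0.88,-0.88,-0.88,0,0,0,0,0],"rx":[0,0,0,0,0,0,0,0],"ry":[0,0,0,0,0,0,0,0],"rz":[-0.0188,0,0,0,0,0,0,0],"jaw":[0,0,0,0,0,0,0,0]}' > path.dat && python3 shift.py path.dat 30; echo '{"tx":[-0.688,-0.688,-0.688,-0.688,-0.688,-0.688,-0.688,-0.64],"ty":[-0.624,-0.624,-0.624,-0.624,-0.624,-0.624,-0.624,-0.624],"tz":[0,0,0,0,0,0,0,0],"rx":[0,0,0,0,0,0,0,0],"ry":[0,0,0,0,0,0,0,0],"rz":[0,0,0,0,0,0,0,0],"jaw":[0,0,0,0,0,0,0,0]}' > path.dat && python3 shift.py path.dat
```

```text
t: 1.1
ee_pos: [0.3364, 0.388, 0.41]
tool_rot: [0.057, 0.998, -0.0, -0.0]
force: [1.2, 0.0, 0.1]
width: 0.0
finger_force: 0.0
t: 2.1
ee_pos: [0.6393, 0.0393, 0.4097]
tool_rot: [0.057, 0.998, 0.0, -0.0]
force: [1.4, 0.2, 0.1]
width: 0.006
finger_force: 0.0
```

In the tool's units: -0.034 m is -0.544, -0.0295 m is -0.472.

```bash
echo '{"tx":[-0.544,-0.544,-0.544,0,0],"ty":[-0.472,-0.472,-0.472,0,0],"tz":[0,0,0,0,0],"rx":[0,0,0,0,0],"ry":[0,0,0,0,0],"rz":[0,0,0,0,0],"jaw":[0,0,0,0,0]}' > path.dat && python3 shift.py path.dat
python3 - <<'E'
from h import *
for n in("scene","wrist"):cv2.imwrite(f"pics/{n}2.png",bot.snapshot(n))
a=cv2.imread("pics/scene2.png")[60:260,90:300];a=cv2.resize(a,None,fx=2,fy=2);b=cv2.imread("pics/wrist2.png")
b=cv2.resize(b,None,fx=.72,fy=.72);o=np.zeros((400,790,3),np.uint8);o[:,:420]=a[:400,:420];o[:b.shape[0],421:421+b.shape[1]]=b[:,:369];cv2.imwrite("pics/c2.png",o)
E
```

```text
t: 2.72
ee_pos: [0.7292, -0.0579, 0.4095]
tool_rot: [0.057, 0.998, 0.001, -0.001]
force: [-0.2, -0.6, -0.2]
width: 0.002
finger_force: 0.0
```

View pics/c2.png

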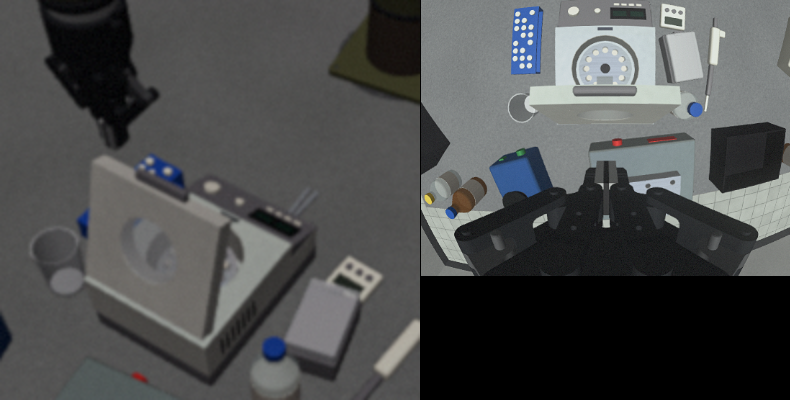

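The fingers stand behind the lid and centred on it (scene view: fingertip at (118,142), lid edge at about (160,185)). Now I'll lower and approach.

In the tool's units: 0.044 m is 0.704, 0.006 m is 0.096.

```bash
echo '{"tx":[0,0,0,0,0.096,0.096,0],"ty":[0,0,0,0,0,0,0],"tz":[0.704,0.704,0.704,0,0,0,0],"rx":[0,0,0,0,0,0,0],"ry":[0,0,0,0,0,0,0],"rz":[0,0,0,0,0,0,0],"jaw":[0,0,0,0,0,0,0]}' > path.dat && python3 shift.py path.dat
python3 - <<'E'
import numpy as np
# tip-corner path in tool steps: tool x=-machine x, tool z=down
r=.150
C=lambda t:np.array([110-150*np.cos(t)+24*np.sin(t),114+150*np.sin(t)+24*np.cos(t)])/1e3
th=np.linspace(1.215,0,25)
p=np.array([C(t) for t in th]);d=np.diff(p,axis=0)
for a,b in zip(th[1:],-d):print("%.2f %.4f %.4f"%(a,*b))
E
```

```text
t: 3.7
ee_pos: [0.718, -0.0573, 0.2804]
tool_rot: [0.057, 0.998, 0.0, 0.001]
force: [-0.0, -0.3, -0.8]
width: 0.0
finger_force: 0.0
1.16 0.0075 0.0017
1.11 0.0074 0.0021
1.06 0.0073 0.0024
1.01 0.0072 0.0028
0.96 0.0070 0.0032
0.91 0.0068 0.0035
0.86 0.0066 0.0039
0.81 0.0064 0.0042
0.76 0.0062 0.0045
0.71 0.0060 0.0048
0.66 0.0057 0.0051
0.61 0.0055 0.0054
0.56 0.0052 0.0057
0.51 0.0049 0.0059
0.46 0.0046 0.0062
0.41 0.0043 0.0064
0.35 0.0039 0.0066
0.30 0.0036 0.0068
0.25 0.0033 0.0070
0.20 0.0029 0.0071
0.15 0.0025 0.0073
0.10 0.0022 0.0074
0.05 0.0018 0.0075
0.00 0.0014 0.0076
```

In the tool's units: 0.004 m is 0.064.

```bash
echo '{"tx":[0.064,0.064,0.064],"ty":[0,0,0],"tz":[0,0,0],"rx":[0,0,0],"ry":[0,0,0],"rz":[0,0,0],"jaw":[0,0,0]}' > path.dat && python3 shift.py path.dat;echo '{"tx":[0.08,0.112],"ty":[0,0],"tz":[0.016,0.032],"rx":[0,0],"ry":[0,0],"rz":[0,0],"jaw":[0,0]}' > path.dat && python3 shift.py path.dat
```

```text
t: 4.08
ee_pos: [0.7067, -0.0561, 0.2785]
tool_rot: [0.057, 0.998, 0.0, 0.001]
force: [4.1, -0.3, -1.0]
width: 0.002
finger_force: 1.5
t: 4.32
ee_pos: [0.6942, -0.0547, 0.2755]
tool_rot: [0.057, 0.998, 0.0, 0.001]
force: [3.0, -0.2, -0.4]
width: 0.002
finger_force: 1.5
```

Lid is moving (about 4 N). Continuing along the arc.

In the tool's units: 0.0073 m is 0.1168, 0.0072 m is 0.1152.

```bash
echo '{"tx":[0.1168,0.1152,0.112,0.1088,0.1056,0.1024,0.0992],"ty":[0,0,0,0,0,0,0],"tz":[0.04,0.0448,0.0512,0.056,0.0624,0.0672,0.072],"rx":[0,0,0,0,0,0,0],"ry":[0,0,0,0,0,0,0],"rz":[0,0,0,0,0,0,0],"jaw":[0,0,0,0,0,0,0]}' > path.dat && python3 shift.py path.dat;echo '{"tx":[0.096,0.0912,0.088,0.0832,0.0784],"ty":[0,0,0,0,0],"tz":[0.0768,0.0816,0.0864,0.0912,0.0944],"rx":[0,0,0,0,0],"ry":[0,0,0,0,0],"rz":[0,0,0,0,0],"jaw":[0,0,0,0,0]}' > path.dat && python3 shift.py path.dat
```

```text
t: 5.2
ee_pos: [0.6459, -0.0492, 0.2504]
tool_rot: [0.057, 0.998, -0.0, -0.0]
force: [0.7, -0.0, 3.9]
width: -0.001
finger_force: 1.5
t: 5.82
ee_pos: [0.6189, -0.0459, 0.2232]
tool_rot: [0.057, 0.998, 0.0, -0.0]
force: [-0.6, -0.6, 3.1]
width: 0.003
finger_force: 1.2
```

In the tool's units: 0.0071 m is 0.1136, 0.007 m is 0.112.

```bash
echo '{"tx":[0.0736,0.0688,0.0624,0.0576,0.0528,0.0464],"ty":[0,0,0,0,0,0],"tz":[0.0992,0.1024,0.1056,0.1088,0.112,0.1136],"rx":[0,0,0,0,0,0],"ry":[0,0,0,0,0,0],"rz":[0,0,0,0,0,0],"jaw":[0,0,0,0,0,0]}' > path.dat && python3 shift.py path.dat;echo '{"tx":[0.04,0.032,0.016,0],"ty":[0,0,0,0],"tz":[0.1168,0.096,0.08,0.048],"rx":[0,0,0,0],"ry":[0,0,0,0],"rz":[0,0,0,0],"jaw":[0,0,0,0]}' > path.dat && python3 shift.py path.dat
```

```text
t: 6.58
ee_pos: [0.5967, -0.0434, 0.1831]
tool_rot: [0.057, 0.998, 0.0, -0.0]
force: [-0.9, 0.2, 2.3]
width: 0.0
finger_force: 1.0
t: 7.08
ee_pos: [0.5914, -0.0428, 0.162]
tool_rot: [0.057, 0.998, 0.0, -0.0]
force: [-1.3, 1.2, 2.5]
width: 0.002
finger_force: 1.0
```

In the tool's units: 0.003 m is 0.048, 0.002 m is 0.032.

```bash
echo '{"tx":[0,0,0],"ty":[0,0,0],"tz":[0.048,0.048,0.032],"rx":[0,0,0],"ry":[0,0,0],"rz":[0,0,0],"jaw":[0,0,0]}' > path.dat && python3 shift.py path.dat;echo '{"tx":[0,0],"ty":[0,0],"tz":[0.024,0.024],"rx":[0,0],"ry":[0,0],"rz":[0,0],"jaw":[0,0]}' > path.dat && python3 shift.py path.dat;echo '{"tx":[0,0],"ty":[0,0],"tz":[0.016,0],"rx":[0,0],"ry":[0,0],"rz":[0,0],"jaw":[0,0]}' > path.dat && python3 shift.py path.dat
```

```text
t: 7.45
ee_pos: [0.5916, -0.0428, 0.1542]
tool_rot: [0.057, 0.998, 0.0, -0.0]
force: [-1.4, 0.2, 1.0]
width: -0.004
finger_force: 0.9
t: 7.7
ee_pos: [0.5917, -0.0429, 0.152]
tool_rot: [0.057, 0.998, -0.0, 0.0]
force: [-3.7, -0.2, 15.2]
width: 0.0
finger_force: 7.4
t: 7.95
ee_pos: [0.5917, -0.0429, 0.152]
tool_rot: [0.057, 0.998, -0.0, 0.0]
force: [-4.9, 0.4, 13.9]
width: 0.002
finger_force: 7.0
```

Lid is firmly down: it stops at tip height 138 mm and the force rises to 14 N. Lifting off and looking again.

In the tool's units: -0.05 m is -0.8, -0.02 m is -0.32.

```bash
echo '{"tx":[0,0,0,0,0],"ty":[0,0,0,0,0],"tz":[-0.32,-0.8,-0.8,0,0],"rx":[0,0,0,0,0],"ry":[0,0,0,0,0],"rz":[0,0,0,0,0],"jaw":[0,0,0,0,0]}' > path.dat && python3 shift.py path.dat
python3 - <<'E'
from h import *
import pickle
for n in("scene","top","wrist"):
    p=bot.camera_params(n)
    if n=="wrist":pickle.dump(p,open("w3.pkl","wb"));print(p)
    cv2.imwrite(f"pics/{n}3.png",bot.snapshot(n))
t=cv2.imread("pics/top3.png")[105:235,255:375];s=cv2.imread("pics/scene3.png")[110:240,120:260];b=cv2.imread("pics/wrist3.png")
o=np.zeros((600,800,3),np.uint8);a=cv2.resize(t,None,fx=2,fy=2);o[:260,:240]=a;a=cv2.resize(s,None,fx=2,fy=2);o[300:560,:280]=a;o[:384,288:]=b;cv2.imwrite("pics/c3.png",o)
E
```

```text
t: 8.57
ee_pos: [0.5915, -0.0429, 0.27]
tool_rot: [0.057, 0.998, -0.0, -0.0]
force: [-0.7, -0.1, 0.0]
width: -0.002
finger_force: 0.0
{'camera_matrix': array([[297.31863964,   0.        , 256.81347511],
       [  0.        , 297.31863964, 188.73432358],
       [  0.        ,   0.        ,   1.        ]]), 'world_from_camera': array([[ 1.13518106e-01, -9.59333588e-01, -2.58442849e-01,
         5.25216172e-01],
       [ 9.93535884e-01,  1.09687636e-01,  2.92415841e-02,
        -3.50192382e-02],
       [ 2.95551219e-04, -2.60091693e-01,  9.65583877e-01,
         3.98039860e-01],
       [ 0.00000000e+00,  0.00000000e+00,  0.00000000e+00,
         1.00000000e+00]])}
```

View pics/c3.png

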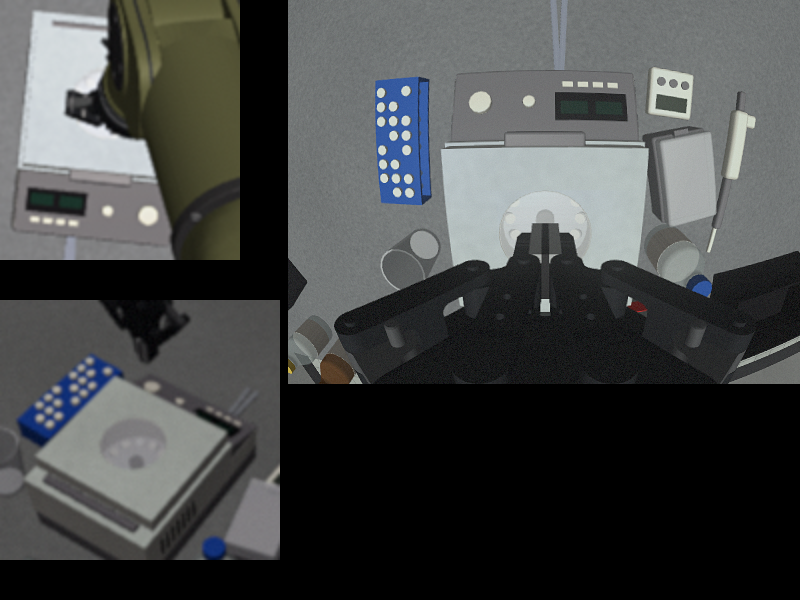

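The lid is shut. In the wrist view the start key is at (192,101) and the release key at (241,101). In top the start key is at about (328.8,212.3), so the machine hasn't moved. Next I'll fix the key position from the wrist and top views and work out the move.

Run:
```python
from h import *
import pickle
from scipy.spatial.transform import Rotation as Ro
np.set_printoptions(precision=4,suppress=True)
w=pickle.load(open("w3.pkl","rb"));W=cv2.imread("pics/wrist3.png");T=cv2.imread("pics/top3.png")
K,M=w["camera_matrix"],w["world_from_camera"]
def wr(px):
    d=(np.array(px)-K[:2,2])/K[0,0];r=np.hypot(*d);v=np.array([*(np.sin(r)*d/r),np.cos(r)])*[1,-1,-1];return M[:3,3],M[:3,:3]@v
def tr(px):
    p=bot.camera_params("top");k=p["camera_matrix"];m=p["world_from_camera"]
    v=np.array([(px[0]-k[0,2])/k[0,0],-(px[1]-k[1,2])/k[1,1],-1]);return m[:3,3],m[:3,:3]@(v/np.linalg.norm(v))
res={}
for n,a,b,r1,r2 in(("start",(192,101),(328.8,212.3),14,7),("rel",(241,101),(308.4,210),9,4)):
    a=key(W,a,r1,160);b=key(T,b,r2,150);(p,u),(q,v)=wr(a),tr(b)
    s=np.linalg.lstsq(np.c_[u,-v],q-p,rcond=None)[0];X,Y=p+s[0]*u,q+s[1]*v;res[n]=(X+Y)/2
    print(n,a,b,res[n],"gap",np.linalg.norm(X-Y)," wrist ray at z.096:",p+u*(.096-p[2])/u[2])
o=bot.get_obs();R=Ro.from_quat(o["tool_rot"]).as_matrix();print(o["ee_pos"],"machine-to-go in tool axes",R.T@(res["start"]-o["ee_pos"]))
```

```text
start (np.float64(191.43695032825468), np.float64(101.49095751269664)) (np.float64(328.6998694273456), np.float64(212.28315612758814)) [ 0.5069 -0.1008  0.0918] gap 9.649351355765772e-05  wrist ray at z.096: [ 0.5072 -0.0998  0.096 ]
rel (np.float64(240.231912568306), np.float64(100.57814207650273)) (np.float64(308.3537953795379), np.float64(209.97689768976898)) [ 0.513  -0.0506  0.0924] gap 0.00021752459053600833  wrist ray at z.096: [ 0.5132 -0.0503  0.096 ]
[ 0.5909 -0.0429  0.2689] machine-to-go in tool axes [ 0.0763 -0.0671  0.1772]
```

In the tool's units: 0.0467 m is 0.7472, -0.0223 m is -0.3568, -0.1745 rad / 6.2832 = -0.0278.

```bash
echo '{"tx":[0.7472,0.7472,0.7472,0,0,0,0],"ty":[-0.3568,-0.3568,-0.3568,0,0,0,0],"tz":[0,0,0,0,0,0,0],"rx":[0,0,0,0,0,0,0],"ry":[0,0,0,-0.0278,-0.0278,0,0],"rz":[0,0,0,0,0,0,0],"jaw":[0,0,0,0,0,0,0]}' > path.dat && python3 shift.py path.dat
cat > go.py <<'E'
from h import *
from scipy.spatial.transform import Rotation as Ro
o=bot.get_obs();R=Ro.from_quat(o["tool_rot"]).as_matrix();np.set_printoptions(precision=4,suppress=True)
print("to go (tip to key top)",R.T@(np.array([.507,-.1005,.094])-o["ee_pos"])-[0,0,.014],"toolz",R[:,2],"f along z",o["force"]@R[:,2])
E
python3 go.py
```

```text
t: 9.6
ee_pos: [0.4468, -0.0937, 0.2701]
tool_rot: [0.056, 0.984, -0.01, 0.166]
force: [1.5, 0.0, 1.4]
width: 0.001
finger_force: 0.0
to go (tip to key top) [0.0004 0.0004 0.1722] toolz [ 0.3252 -0.0389 -0.9448] f along z -0.807451277960581
```

In the tool's units: 0.05 m is 0.8, 0.012 m is 0.192, -0.015 rad / 6.2832 = -0.0024.

```bash
echo '{"tx":[0,0,0,0,0,0],"ty":[0,0,0,0,0,0],"tz":[0.8,0.8,0.8,0.192,0,0],"rx":[0,0,0,0,0,0],"ry":[-0.0024,0,0,0,0,0],"rz":[0,0,0,0,0,0],"jaw":[0,0,0,0,0,0]}' > path.dat && python3 shift.py path.dat;python3 go.py
```

```text
t: 10.35
ee_pos: [0.4609, -0.1097, 0.2179]
tool_rot: [0.059, 0.986, -0.03, 0.153]
force: [0.2, 0.4, 0.8]
width: 0.004
finger_force: 0.0
to go (tip to key top) [-0.0048  0.02    0.117 ] toolz [ 0.2982 -0.0768 -0.9514] f along z -0.7539996687548789
```

```bash
python3 -c "
from plant import bot
o=bot.get_obs();print(o['qpos'].round(3),o['qd'].round(3),o['tool_rot'],o['force'])"
```

```text
[ 0.118  0.477 -0.017  2.328  1.108  0.059  0.457] [ 0.005 -0.014 -0.004  0.018  0.007 -0.01  -0.009] [ 0.05889708  0.98601838 -0.02979193  0.15300759] [0.15056641 0.41171277 0.80648725]
```

Joint 6 hit its lower limit because it can't tilt outward this close in. A vertical tool also works if the fingers' far edge presses at the cap's middle, so I'll compute the correction for that.

```bash
cat > go2.py <<'E'
from h import *
from scipy.spatial.transform import Rotation as Ro
np.set_printoptions(precision=4,suppress=True)
o=bot.get_obs();R=Ro.from_quat(o["tool_rot"]);D=Ro.from_quat([.0575,.99835,0,0])
print("rotvec",(R.inv()*D).as_rotvec(),"then to go in level tool axes",D.as_matrix().T@(np.array([.498,-.0995,.096])-o["ee_pos"])-[0,0,.014],"j6",o["qpos"][5], "F",o["force"])
E
python3 go2.py
```

```text
rotvec [-0.0421  0.3102 -0.0042] then to go in level tool axes [-0.0357  0.0144  0.1079] j6 0.05941171298252921 F [0.1506 0.4117 0.8065]
```

In the tool's units: -0.018 m is -0.288, 0.007 m is 0.112, 0.103 rad / 6.2832 = 0.0164.

```bash
echo '{"tx":[0,0,0,-0.288,-0.288,0],"ty":[0,0,0,0.112,0.112,0],"tz":[0,0,0,0,0,0],"rx":[-0.0022,-0.0022,-0.0022,0,0,0],"ry":[0.0164,0.0164,0.0164,0,0,0],"rz":[-0.0002,-0.0002,-0.0002,0,0,0],"jaw":[0,0,0,0,0,0]}' > path.dat && python3 shift.py path.dat;python3 go2.py
```

```text
t: 11.1
ee_pos: [0.4998, -0.1018, 0.213]
tool_rot: [0.059, 0.998, -0.009, 0.027]
force: [-0.0, -0.1, 0.6]
width: -0.002
finger_force: 0.0
rotvec [-0.0159  0.0542 -0.0021] then to go in level tool axes [0.002  0.0021 0.103 ] j6 0.6806968024691821 F [-0.0288 -0.1435  0.6067]
```

In the tool's units: 0.03 m is 0.48, 0.025 m is 0.4, 0.054 rad / 6.2832 = 0.0086.

```bash
echo '{"tx":[0,0.032,0,0,0,0],"ty":[0,0.032,0,0,0,0],"tz":[0,0.48,0.48,0.4,0,0],"rx":[-0.0025,0,0,0,0,0],"ry":[0.0086,0,0,0,0,0],"rz":[-0.0003,0,0,0,0,0],"jaw":[0,0,0,0,0,0]}' > path.dat && python3 shift.py path.dat;python3 go2.py
python3 - <<'E'
from h import *
b=bot.snapshot("wrist");cv2.imwrite("pics/wrist4.png",b)
E
```

```text
t: 11.85
ee_pos: [0.4965, -0.1003, 0.1282]
tool_rot: [0.058, 0.998, -0.001, -0.001]
force: [0.0, -0.2, -0.2]
width: 0.003
finger_force: 0.0
rotvec [-0.0014 -0.001  -0.0001] then to go in level tool axes [-0.0014  0.0009  0.0182] j6 0.5618119700869668 F [ 0.0284 -0.2014 -0.2046]
```

View pics/wrist4.png

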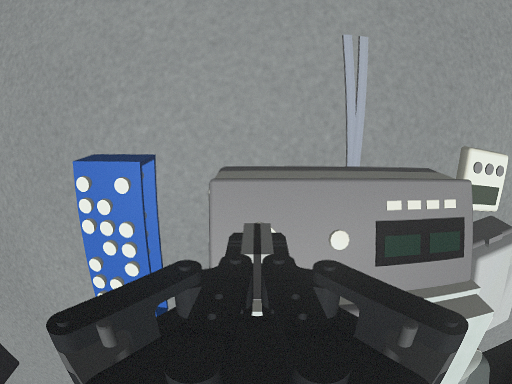

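The fingers sit over the start key; a sliver of its cap shows at (275,232). The release key at (340,240) and the rack are clear. Going down slowly.

In the tool's units: 0.006 m is 0.096, 0.001 m is 0.016.

```bash
echo '{"tx":[-0.024,0,0,0],"ty":[0.016,0,0,0],"tz":[0.096,0.096,0.032,0],"rx":[0,0,0,0],"ry":[0,0,0,0],"rz":[0,0,0,0],"jaw":[0,0,0,0]}' > path.dat && python3 shift.py path.dat;python3 go2.py; echo '{"tx":[0,0],"ty":[0,0],"tz":[0.032,0],"rx":[0,0],"ry":[0,0],"rz":[0,0],"jaw":[0,0]}' > path.dat && python3 shift.py path.dat
```

```text
t: 12.4
ee_pos: [0.4978, -0.0994, 0.1129]
tool_rot: [0.057, 0.998, -0.001, -0.001]
force: [-0.1, -0.7, 0.3]
width: 0.002
finger_force: 0.0
rotvec [-0.0014 -0.0023  0.    ] then to go in level tool axes [-0.0002 -0.0001  0.0029] j6 0.5311376348759164 F [-0.1091 -0.6877  0.2816]
t: 12.65
ee_pos: [0.4979, -0.0994, 0.1111]
tool_rot: [0.058, 0.998, -0.001, -0.001]
force: [0.5, 1.2, -0.4]
width: 0.003
finger_force: 0.0
```

In the tool's units: 0.001 m is 0.016, -0.0003 m is -0.0048.

```bash
for i in 1 2; do echo '{"tx":[-0.0048,0],"ty":[0,0],"tz":[0.016,0],"rx":[0,0],"ry":[0,0],"rz":[0,0],"jaw":[0,0]}' > path.dat && python3 shift.py path.dat|grep -E "ee_pos|force"; done
```

```text
ee_pos: [0.4983, -0.0994, 0.1101]
force: [-1.1, 1.2, -0.6]
finger_force: 0.0
ee_pos: [0.4986, -0.0995, 0.1092]
force: [0.5, -0.4, 0.8]
finger_force: 0.6
```

In the tool's units: 0.001 m is 0.016, -0.0003 m is -0.0048.

```bash
for i in 1 ; do echo '{"tx":[-0.0048,0],"ty":[0,0],"tz":[0.016,0],"rx":[0,0],"ry":[0,0],"rz":[0,0],"jaw":[0,0]}' > path.dat && python3 shift.py path.dat|grep -E "ee_pos|force";echo '{"tx":[-0.0048,0],"ty":[0,0],"tz":[0.016,0],"rx":[0,0],"ry":[0,0],"rz":[0,0],"jaw":[0,0]}' > path.dat && python3 shift.py path.dat|grep -E "ee_pos|force";echo '{"tx":[-0.0048,0],"ty":[0,0],"tz":[0.016,0],"rx":[0,0],"ry":[0,0],"rz":[0,0],"jaw":[0,0]}' > path.dat && python3 shift.py path.dat|grep -E "ee_pos|force"; done
```

```text
ee_pos: [0.499, -0.0995, 0.1082]
force: [-0.2, -0.6, 1.8]
finger_force: 0.9
ee_pos: [0.4993, -0.0996, 0.1072]
force: [0.0, -0.2, 3.3]
finger_force: 1.3
ee_pos: [0.4997, -0.0996, 0.1062]
force: [0.4, -0.2, 3.5]
finger_force: 1.6
```

In the tool's units: 0.001 m is 0.016, -0.0003 m is -0.0048.

```bash
echo '{"tx":[-0.0048,0],"ty":[0,0],"tz":[0.016,0],"rx":[0,0],"ry":[0,0],"rz":[0,0],"jaw":[0,0]}' > path.dat && python3 shift.py path.dat|grep -E "ee_pos|force"
```

```text
ee_pos: [0.4998, -0.0996, 0.1057]
force: [-0.9, -0.9, 9.2]
finger_force: 4.5
```

The key bottomed out (force jumped to 9 N at full travel). Releasing and backing away.

In the tool's units: -0.06 m is -0.96, -0.05 m is -0.8.

```bash
echo '{"tx":[0.016,0,0,0,0.8,0.48,0,0],"ty":[0,0,0,0,0,0.48,0,0],"tz":[-0.08,-0.24,-0.8,-0.96,-0.16,0,0,0],"rx":[0,0,0,0,0,0,0,0],"ry":[0,0,0,0,0,0,0,0],"rz":[0,0,0,0,0,0,0,0],"jaw":[0,0,0,0,0,0,0,0]}' > path.dat && python3 shift.py path.dat
python3 - <<'E'
from h import *
b=bot.snapshot("wrist");s=cv2.resize(bot.snapshot("scene")[110:240,120:260],None,fx=2,fy=2)
o=np.zeros((384,800,3),np.uint8);o[:,:512]=b;o[:260,515:795]=s;cv2.imwrite("pics/c5.png",o)
E
```

```text
t: 15.15
ee_pos: [0.4236, -0.0606, 0.2457]
tool_rot: [0.057, 0.998, -0.001, -0.0]
force: [-0.1, -0.9, -0.5]
width: -0.002
finger_force: 0.0
```

View pics/c5.png

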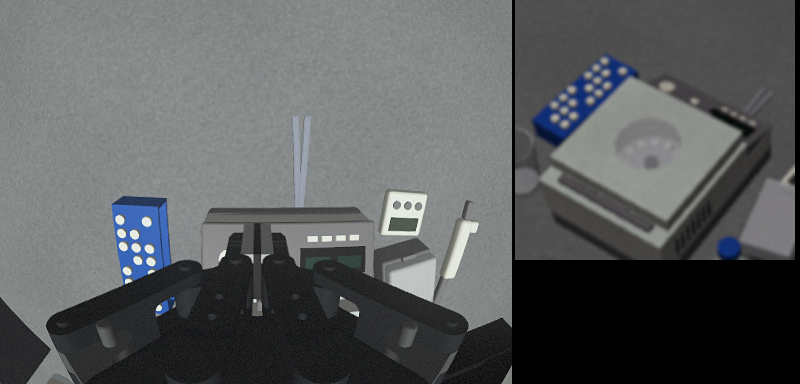

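The lid is shut, the start key is back out (scene view, at about (667,87)), nothing has been disturbed, and the arm is clear. Handing in.

```bash
python3 -c "
from plant import bot
print(bot.finish_job())"
```

```text
the job is handed in; nothing more can be done
None
```

The lid was pushed gently shut, then the start key was pressed fully and let go, with the machine and its surroundings undisturbed in the last pictures; the job was handed in at about 15 s, and no verdict came back.

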